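# Draw the rolling pin out from under a half-covered pan

### The job

The long wooden rolling pin lies in the deep steel pan, one end under the pan's fixed half cover, and is too long to be lifted straight out. Tilt it, draw it out through the open part one end first, and finish while still holding it in the gripper: level, still, and all of it about a hand's width above the top of the pan. Leave the jar, the bowl and the shaker where they stand.

Things in the scene. Friction and masses are not known exactly. Their poses are not given: they have to be found in the camera images.
- pan: deep open steel pan, fixed to the table; inside 240 (its x) x 360 (its y) x 110 mm deep, walls and floor 4 mm, rim 114 mm above the table. Origin: centre of the underside; z up. A fixed flat cover 4 mm thick lies on the rim (its top 118 mm above the table) over the whole width of the +y end, from y = +50 mm to the +y wall; the opening is the rest: 240 mm along x, from y = -180 to +50 mm. x points roughly away from the robot, y roughly to the robot's left
- pin_mid (a point): centre of the loose wooden rolling pin: 330 mm long, round, 34 mm thick over its middle 170 mm, tapering to 20 mm at both ends, about 0.2 kg. It lies on the pan's floor roughly along the pan's y (its centre 21 mm above the table at first), the +y end under the cover. The point is on the axis, half-way along; y runs along the pin
- pin_end_a (a point): centre of the pin's end face at its +y end (the end that starts under the cover), on the pin's axis
- pin_end_b (a point): centre of the pin's end face at its -y end (the end that starts in the open part, near the pan's -y wall), on the pin's axis
- jar: glass jar with a black cap, 64 mm across, 100 mm high, stands to the left of the pan, loose; origin at the centre of its underside. Not to be disturbed
- bowl: small steel bowl, 110 mm across, 50 mm high, to the right of the pan, loose; origin at the centre of its underside. Not to be disturbed
- shaker: steel shaker, 52 mm across, 95 mm high, to the right of the pan and nearer the robot, loose; origin at the centre of its underside. Not to be disturbed

How it is judged:
On the way:
1. the pin is tilted in the opening: its open end is above the rim while its other end is still below it (height (world z) of pin_end_b above 0.12 m and height (world z) of pin_end_a below 0.105 m), for 0.05 s.
At the end, for the whole second after the job is handed in: The gripper's fingers hold the pin (over 2 N), it touches the pan nowhere, both its ends are more than 50 mm above the pan's rim (164 mm above the table), it is level within 0.3 rad (17 degrees) and still (under 0.05 m/s) (height (world z) of each of pin_end_a, pin_end_b above 0.164 m and angle between pin_mid's own y axis and vertical between 1.27 and 1.87 rad and contact force between the fingers and pin above 2 N and contact force between pin and pan below 0.1 N and linear speed of pin below 0.05 m/s); the arm keeps its last pose, push and grip.
It fails at once if the jar, the bowl or the shaker is displaced by more than 40 mm (distance of any of jar, bowl, shaker from where it was at the start of the episode above 0.04 m).
It also fails if it takes over 43 s, if anything falls off the work surface, if the arm or the gripper's body presses on something with over 40 N, if the wrist force passes 120 N, or if a joint passes its speed limit or range.

### The arm

A 6-joint arm with a two-finger parallel gripper is mounted at the origin on the work surface. World frame = base frame: x ahead of the robot, y to its left, z up, the work surface at z = 0. Lengths are in m, angles in rad, forces in N, time in s.
With the tool pointing down it reaches from about 0.375 to 0.9 m from the base axis. Payload 3.1 kg.
Tool frame: the origin (TCP) lies midway between the tips of the shut fingers; the grasp point (between the pads) lies grip_point_offset behind it (grip_point_offset is the distance from the TCP to the grasp point, in m); y points along the fingers, z is the direction in which the jaws open and shut, and the axes are right-handed (so a half turn about y gives the same grasp; the last joint's range is limited). The gripper opens to 87 mm and grips with 3 to 60 N. Pads are 19 mm wide; open, the fingers measure 117 mm over their backs; the gripper's body (75 mm by 190 mm) begins 51 mm behind the grasp point.
Start: joints at [-1.44, 0.527, 1.433, -0, 1.181, -0.178], TCP at [0.191, -0.595, 0.223] pointing down, gripper open.
Joint ranges: [-3.08, 3.08], [-0.75, 2.2], [0.22, 2.44], [-1.43, 4.57], [0, 2.65], [-2.85, 2.85]. Speed limits (rad/s): [2.79, 2.79, 3.14, 3.14, 3.14, 3.14].

### API

Orientations are given as a unit quaternion [x, y, z, w].
In Python, from rig import * gives the robot as it stands.
- The arm moves only by the tool jog_arm, never from a script. Its argument "increments" is a list that holds one entry, the list of rows, each a list of 7 numbers: the turn, a rotation vector about the world's x, y, z in degrees, then the shift along the world's x, y, z in m, then the closure, from -1 (fully open) to 1 (shut), so that 0 is half open. In form: [[[rx, ry, rz, x, y, z, jaw], ...]]. A call has 1 to 8 rows; each row is the pose to reach, as a shift and turn from the pose measured when the call began; what a row does not reach only later rows make up. A row lasts 1/10 s, in which the tool goes at most 50 mm and 8.59 degrees, less where a joint would pass 70% of its speed; a pose out of reach is approached as far as the arm can. A call with a gripper value outside its range is refused whole. The fingers move at their own pace and stop on an object; "squeeze" is the grip in N (left out, the last holds). Time passes only in rows, so rows that repeat a pose let the fingers close. It gives the time, the measured TCP pose, the force and the opening at its end, in the units of the state.
- get_obs(): the state, without advancing time (a new reading comes with each control period).
- camera(name): name is "scene" or "top" or "wrist"; returns the picture (384x512x3 uint8, red, green, blue); there is no depth.
- camera_info(name): a dict with "K" (3x3 intrinsics, pixels), "R" (3x3) and "t" (3): a world point X has camera coordinates R X + t. Camera axes: x right, y down, z forward; pixel columns grow to the right and rows downward; lengths in m; the calibration is good to about 2 mm. A picture is of the moment at which its call begins: read the wrist's pose just before it. camera_info takes no time and is no camera call; for the wrist camera it gives the pose at the moment of the call.
- hand_in(): hands the job in, once; it reports no verdict.
The state is a dict: "time": time; "q": joint angles; "joint_velocities": joint speeds; "joint_torque": joint torques, N m; "position": TCP position; "tool_rot": TCP orientation; "ft_force": force on the tool from outside, world axes, zero at the start; "moment": the same for the moment, N m; "grip_width": finger opening in m.
Only numpy, scipy, OpenCV 4.12 (cv2) and the standard library are available. Lean on these libraries where they do the work, as an engineer would, in place of code of your own. Each camera call takes 0.05 s, during which the arm holds its last target.

## Working session

There is one attempt and no reset: what is moved stays moved. The work goes in short steps, Python scripts to look and compute and a tool call to move; the robot and the scene stay as the last step left them, time stands still between calls to the robot, and variables do not carry over. Pictures are saved under pics/ and viewed, and the job is handed in when it is done.

Besides the shell and the picture viewer there is one more tool, called after "Emit:" as name([rows], argument=value, ...), one row to a line, values as JSON. jog_arm: Moves the arm, as the interface text tells. Its arguments: {"type":"object","properties":{"increments":{"type":"array","items":{"type":"array","items":{"type":"array","items":{"type":"number"}}}},"squeeze":{"type":"number"}},"required":["increments"]}

```bash
ls; mkdir -p pics
python3 - <<'E'
from rig import *
import cv2
print(get_obs())
for n in ["scene","top","wrist"]:
    im=camera(n); cv2.imwrite(f"pics/{n}0.png",im[:,:,::-1]); print(n,camera_info(n))
import rig; print([a for a in dir(rig) if a[0]!='_'])
try: print(grip_point_offset)
except Exception as e: print(e)
E
```

```text
pics
{'time': 0.0, 'q': array([-1.43953613e+00,  5.28451138e-01,  1.43388601e+00, -3.00913110e-05,
        1.18137030e+00, -1.78495124e-01]), 'joint_velocities': array([-0.00033835, -0.00112408, -0.00076961, -0.00043507,  0.00056529,
       -0.00045928]), 'joint_torque': array([-1.22640788e-03, -4.40045822e+01, -1.76595390e+01,  6.31626975e-02,
        5.81901788e-02, -1.58884841e-04]), 'position': array([ 0.19044328, -0.59452476,  0.22158603]), 'tool_rot': array([-0.10907386,  0.69938971, -0.69789427,  0.10908951]), 'ft_force': array([-0.54009343, -0.17042325,  0.15605712]), 'moment': array([ 0.01318357, -0.02577038, -0.00077778]), 'grip_width': 0.08710179179318245}
scene {'K': array([[475.77016691,   0.        , 262.00996834],
       [  0.        , 475.77016691, 194.50379873],
       [  0.        ,   0.        ,   1.        ]]), 'R': array([[-0.03270226,  0.99930219, -0.01804728],
       [ 0.75177141,  0.01269489, -0.65930159],
       [-0.65861242, -0.03512808, -0.75166196]]), 't': array([ 0.02749767, -0.36833381,  1.723896  ])}
top {'K': array([[421.99714678,   0.        , 255.13836227],
       [  0.        , 421.99714678, 188.0715185 ],
       [  0.        ,   0.        ,   1.        ]]), 'R': array([[-9.29895886e-03, -9.99956247e-01, -1.01664756e-03],
       [-9.97343047e-01,  9.34810951e-03, -7.22458262e-02],
       [ 7.22521690e-02,  3.42135407e-04, -9.97386338e-01]]), 't': array([0.02816243, 0.53184747, 1.4220514 ])}
wrist {'K': array([[315.58222758,   0.        , 258.46692058],
       [  0.        , 315.58222758, 192.17042514],
       [  0.        ,   0.        ,   1.        ]]), 'R': array([[ 0.30460257, -0.95247602, -0.00259117],
       [-0.91368925, -0.29296483,  0.28167989],
       [-0.26905246, -0.08343289, -0.95950494]]), 't': array([-0.6226907 , -0.03312417,  0.391296  ])}
['Unreachable', 'camera', 'camera_info', 'get_obs', 'grip_point_offset', 'hand_in']
0.0187
```

View pics/top0.png

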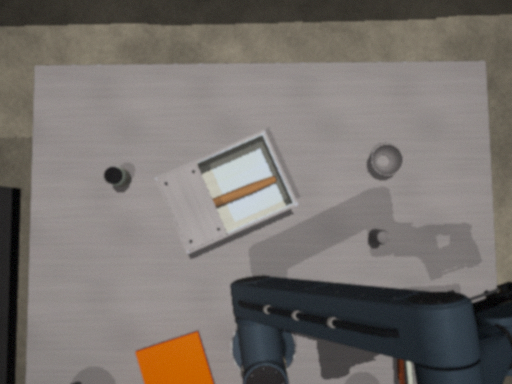

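View pics/scene0.png

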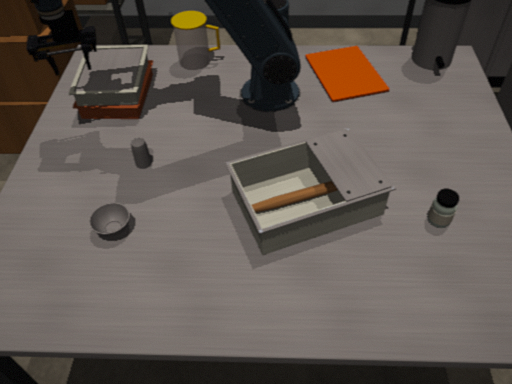

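The top view shows the pan, turned about 25°. Its corners are near (156,180), (266,131), (297,206) and (191,254), with the cover at the left. The visible part of the pin runs from (215,200) to (276,180). Next I'll measure both.

```bash
cat > h.py <<'E'
import numpy as np, cv2
from rig import *
def ray(n,uv,z,info=None):
    c=info or camera_info(n); R,t,K=c["R"],c["t"],c["K"]
    o=-R.T@t; d=R.T@np.linalg.inv(K)@np.array([uv[0],uv[1],1.])
    return o+d*(z-o[2])/d[2]
def proj(n,X,info=None):
    c=info or camera_info(n); p=c["K"]@(c["R"]@np.asarray(X,float)+c["t"]); return p[:2]/p[2]
def pinmask(im,box):
    h=cv2.cvtColor(im,cv2.COLOR_RGB2HSV)
    m=((h[...,0]<20)&(h[...,1]>110)&(h[...,2]>50)).astype(np.uint8)
    k=np.zeros_like(m); x0,y0,x1,y1=box; k[y0:y1,x0:x1]=1; return m*k
E
python3 - <<'E'
from h import *
im=cv2.imread("pics/top0.png")[:,:,::-1].copy()
for uv in [(156,180),(266,131),(297,206),(191,254)]: print(uv,ray("top",uv,.114).round(4))
m=pinmask(im,(200,130,300,240)); ys,xs=np.nonzero(m); r=cv2.minAreaRect(np.c_[xs,ys].astype(np.float32)); print(len(xs),r)
b=cv2.boxPoints(r); 
for p in b: print(p,ray("top",p,.021).round(4))
for n,uv in [("jar",(114,176)),("bowl",(386,160)),("shaker",(376,238))]: print(n,ray("top",uv,.09).round(3))
s=cv2.resize(im[120:265,145:305],None,fx=5,fy=5,interpolation=cv2.INTER_CUBIC)[:600]
cv2.imwrite("pics/topz.png",cv2.resize(im[120:265,145:305],None,fx=4,fy=4,interpolation=cv2.INTER_CUBIC)[:,:,::-1])
im=cv2.imread("pics/scene0.png")
cv2.imwrite("pics/scz.png",cv2.resize(im[120:255,220:400],None,fx=4,fy=4,interpolation=cv2.INTER_CUBIC))
E
```

```text
(156, 180) [0.5541 0.3397 0.114 ]
(266, 131) [ 0.7092 -0.0135  0.114 ]
(297, 206) [ 0.4668 -0.1094  0.114 ]
(191, 254) [0.3186 0.2275 0.114 ]
449 ((244.88755798339844, 190.4837188720703), (7.584237575531006, 64.45191955566406), 68.49856567382812)
[213.51434 198.7671 ] [0.4968 0.1653 0.021 ]
[273.48096 175.1439 ] [ 0.5757 -0.0399  0.021 ]
[276.26077 182.20033] [ 0.5514 -0.0491  0.021 ]
[216.29416 205.82353] [0.4727 0.1559 0.021 ]
jar [0.571 0.482 0.09 ]
bowl [ 0.615 -0.405  0.09 ]
shaker [ 0.362 -0.364  0.09 ]
```

View pics/topz.png

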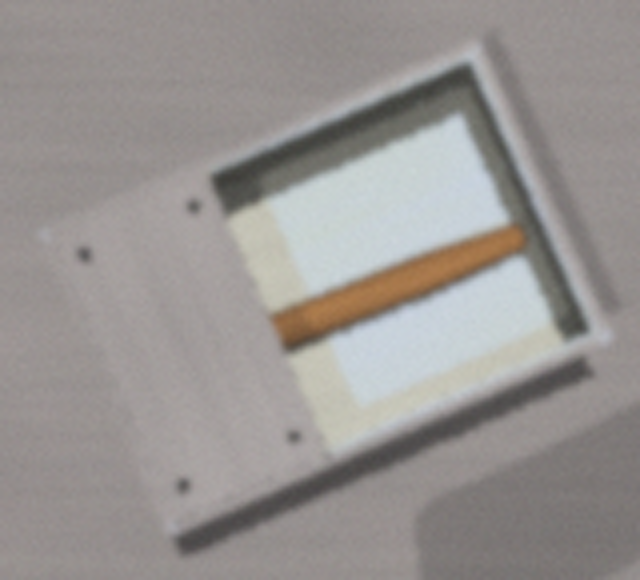

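View pics/scz.png

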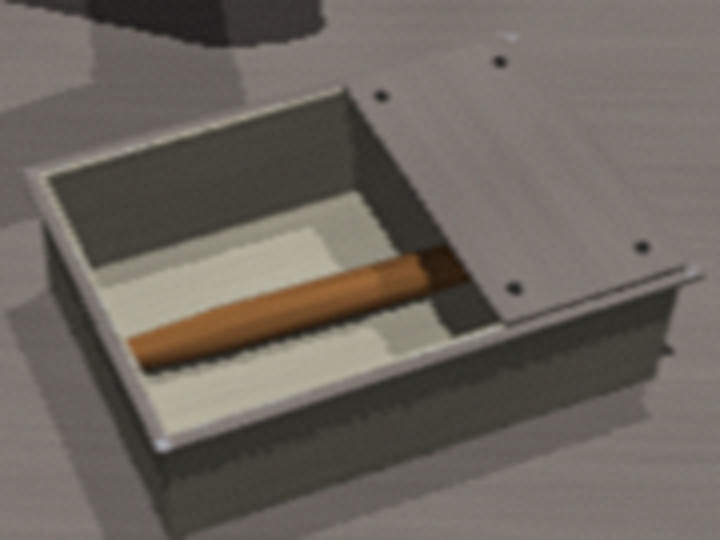

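```bash
cat >> h.py <<'E'
from scipy.spatial.transform import Rotation as Ro
def pan():
    px=[(156.25,178.75),(263.75,131.25),(296.25,205),(188.75,252.5)]
    P=np.array([ray("top",p,z) for p,z in zip(px,(.116,.114,.114,.116))])
    c=P.mean(0)[:2]; y=(P[0]+P[3]-P[1]-P[2])[:2]; y/=np.linalg.norm(y); x=np.array([y[1],-y[0]])
    return c,x,y,P
E
python3 - <<'E'
from h import *
c,x,y,P=pan(); print("c",c,"x",x,"y",y,"yaw",np.degrees(np.arctan2(x[1],x[0])))
print([( (p[:2]-c)@x,(p[:2]-c)@y) for p in P])
for n,box in(("top",(200,130,300,240)),("scene",(245,170,345,220))):
    im=cv2.imread(f"pics/{n}0.png")[:,:,::-1].copy()
    m=pinmask(im,box); ys,xs=np.nonzero(m)
    W=np.array([ray(n,p,.025)[:2] for p in np.c_[xs,ys]]); L=np.c_[(W-c)@x,(W-c)@y]
    f=cv2.fitLine(L.astype(np.float32),cv2.DIST_HUBER,0,.01,.01).ravel()
    print(n,len(xs),"y range",L[:,1].min(),L[:,1].max(),"slope dx/dy",f[0]/f[1],"x at y=-60",f[2]+f[0]/f[1]*(-.06-f[3]), "pin dir",)
    for yy in(-.15,-.06,.0,.05): 
        s=L[abs(L[:,1]-yy)<.006]; 
        if len(s): print("  ",yy,s[:,0].min(),s[:,0].max())
o=get_obs();R=Ro.from_quat(o["tool_rot"]).as_matrix();print(R.round(3))
E
```

```text
c [0.51496479 0.11483448] x [0.91762913 0.39743776] y [-0.39743776  0.91762913] yaw 23.418098068318145
[(np.float64(0.1282442369836866), np.float64(0.18816329913939833)), (np.float64(0.12945166937896727), np.float64(-0.1880600436491579)), (np.float64(-0.12945166937896727), np.float64(-0.18578377229463897)), (np.float64(-0.12824423698368662), np.float64(0.18568051680439857))]
top 449 y range -0.16514914325886978 0.053392940986134965 slope dx/dy 0.040926352 x at y=-60 -0.014396217 pin dir
   -0.15 -0.026842620628075953 -0.01020685146888666
   -0.06 -0.026942926350336245 -0.0023633820811315154
   0.0 -0.02354683149001728 -0.00036770384173783627
   0.05 -0.02118098697225084 0.0019818498071708544
scene 774 y range -0.1542692801887254 0.09301285477332566 slope dx/dy 0.030411748 x at y=-60 -0.011422886 pin dir
   -0.15 -0.028918367250524046 0.00028936973426915827
   -0.06 -0.030047376877621355 0.007704697330569992
   0.0 -0.027860173584029223 0.008921022396302805
   0.05 -0.026751607489928393 0.011413244713783854
[[-0.952 -0.     0.305]
 [-0.305  0.002 -0.952]
 [-0.    -1.    -0.002]]
```

Emit:
jog_arm([
  [[0,0,12,0.04,0.085,0.05,-1],[0,0,24,0.08,0.17,0.05,-1],[0,0,36,0.12,0.25,0.05,-1],[0,0,48,0.16,0.33,0.05,-1],[0,0,60,0.2,0.41,0.05,-1],[0,0,72,0.25,0.5,0.05,-1],[0,0,84,0.29,0.58,0.05,-1],[0,0,93.5,0.332,0.658,0.05,-1]],
], squeeze=50)

```text
time: 0.95
position: [0.3649, -0.2407, 0.2669]
tool_rot: [-0.486, 0.514, -0.513, 0.486]
ft_force: [0.6, -1.1, 0.1]
grip_width: 0.0871
```

Emit:
jog_arm([
  [[0,0,8,0.025,0.043,0,-1],[0,0,16,0.05,0.087,0,-1],[0,0,24.5,0.075,0.13,0,-1],[0,0,24.5,0.1,0.175,0,-1],[0,0,24.5,0.125,0.22,0,-1],[0,0,24.5,0.15,0.265,0,-1],[0,0,24.5,0.157,0.304,0,-1],[0,0,24.5,0.157,0.304,0,-1]],
])

```text
time: 1.75
position: [0.5225, 0.0684, 0.2666]
tool_rot: [-0.585, 0.398, -0.396, 0.586]
ft_force: [-0.6, 0.4, 0.2]
grip_width: 0.087
```

Run:
```python
from h import *
o=get_obs(); print(o["time"],o["position"],o["q"].round(3),Ro.from_quat(o["tool_rot"]).as_matrix().round(3).tolist())
inf=camera_info("wrist"); im=camera("wrist"); cv2.imwrite("pics/w1.png",im[:,:,::-1])
c,x,y,P=pan()
m=pinmask(im,(0,0,512,384)); n,l,st,_=cv2.connectedComponentsWithStats(m); k=1+st[1:,4].argmax(); print(st[1:])
ys,xs=np.nonzero(l==k)
W=np.array([ray("wrist",p,.03,inf)[:2] for p in np.c_[xs,ys]]); L=np.c_[(W-c)@x,(W-c)@y]
f=cv2.fitLine(L.astype(np.float32),cv2.DIST_HUBER,0,.01,.01).ravel()
print("y",L[:,1].min(),L[:,1].max(),"slope",f[0]/f[1])
for yy in(-.15,-.1,-.05,.0):
    s=L[abs(L[:,1]-yy)<.005]
    if len(s): print(yy,s[:,0].min(),s[:,0].max())
```

```text
1.75 [0.52249786 0.06843138 0.26655985] [-0.083  0.343  1.623  0.002  1.177 -0.463] [[0.37, -0.001, 0.929], [-0.929, 0.002, 0.37], [-0.002, -1.0, -0.0]]
[[ 242   81   27  171 3987]
 [  72  252   30   55  487]
 [ 416  252   30   56  475]
 [ 435  277    2    2    3]
 [ 444  283    3    4    6]
 [ 444  287    2    3    3]
 [  73  297    1    1    1]
 [  73  299    2    1    2]
 [  87  305    1    2    2]
 [  89  305    1    1    1]
 [ 428  304    2    2    3]
 [ 232  318  280   20 2602]
 [ 487  318    1    1    1]
 [ 254  324    1    1    1]
 [ 293  324    3    1    3]
 [ 410  324    2    1    2]
 [ 387  327    3    3    5]
 [ 233  328    1    1    1]
 [ 309  337    3    1    3]
 [ 345  337    2    1    2]
 [ 505  337    1    1    1]
 [ 510  337    2    1    2]]
y -0.16808901366656281 0.054824867877639974 slope 0.040482156
-0.15 -0.03108512512107558 -0.007578854213983431
-0.1 -0.03183414585163069 -0.0022895742581653727
-0.05 -0.03095582484112466 0.00016151893015849345
0.0 -0.028780093367963902 0.0025343600109892428
```

View pics/w1.png

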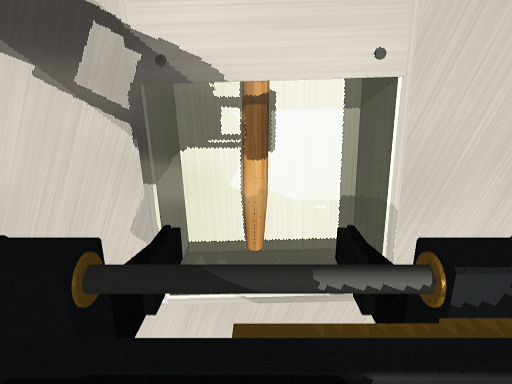

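The wrist view shows the pin at columns 243-270, rows 81-250, with the opening between columns 140 and 402 along the cover edge. Before descending I'll check the walls' clearance to the gripper body.

Run:
```python
from h import *
c,x,y,P=pan()
for uv in[(141,83),(401,77),(160,60),(380,53)]:
    p=ray("wrist",uv,.116)[:2]-c; print(uv,(p@x).round(4),(p@y).round(4))
```

```text
(141, 83) -0.1195 0.0493
(401, 77) 0.1229 0.0469
(160, 60) -0.0994 0.0686
(380, 53) 0.1018 0.0682
```

Emit:
jog_arm([
  [[0,0,-0.5,-0.002,-0.0055,-0.04,-1],[0,0,-0.5,-0.002,-0.0055,-0.08,-1],[0,0,-0.5,-0.002,-0.0055,-0.12,-1],[0,0,-0.5,-0.002,-0.0055,-0.13,-1]],
])

```text
time: 2.2
position: [0.5162, 0.0593, 0.1329]
tool_rot: [0.585, -0.404, 0.397, -0.581]
ft_force: [0.2, 0.8, -0.1]
grip_width: 0.0873
```

Emit:
jog_arm([
  [[0,0,0,0.0045,0.0035,0,-1],[0,0,0,0.0045,0.0035,-0.02,-1],[0,0,0,0.0045,0.0035,-0.04,-1],[0,0,0,0.0045,0.0035,-0.06,-1],[0,0,0,0.0045,0.0035,-0.075,-1],[0,0,0,0.0045,0.0035,-0.09,-1],[0,0,0,0.0045,0.0035,-0.095,-1],[0,0,0,0.0045,0.0035,-0.095,-1]],
])

```text
time: 3.0
position: [0.5218, 0.0624, 0.0387]
tool_rot: [0.585, -0.403, 0.398, -0.581]
ft_force: [-0.1, -0.4, -0.0]
grip_width: 0.0869
```

Run:
```python
from h import *
o=get_obs(); print(o["time"],o["position"],o["q"].round(3),Ro.from_quat(o["tool_rot"]).as_matrix().round(3).tolist(),o["ft_force"])
im=camera("scene"); cv2.imwrite("pics/s2.png",cv2.resize(im[60:255,200:400],None,fx=3,fy=3)[:,:,::-1])
```

```text
3.0 [0.5218154  0.06243874 0.03866793] [-9.300e-02  6.920e-01  1.812e+00 -1.000e-03  6.470e-01 -4.590e-01] [[0.359, -0.01, 0.933], [-0.933, 0.0, 0.359], [-0.004, -1.0, -0.009]] [-1.37688199e-01 -4.34165655e-01 -9.29517281e-05]
```

View pics/s2.png

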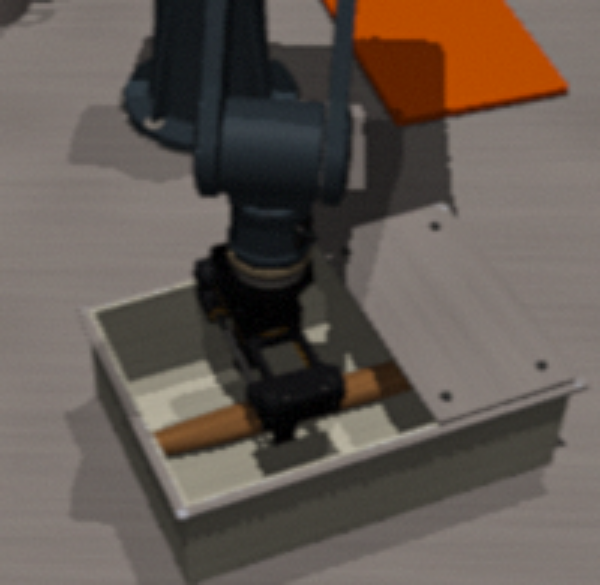

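The fingers straddle the pin. I'll lower them and close.

Emit:
jog_arm([
  [[0,0,0,-0.001,0,-0.01,-1],[0,0,0,-0.001,0,-0.02,-1],[0,0,0,-0.001,0,-0.028,-1],[0,0,0,-0.001,0,-0.029,-1],[0,0,0,-0.001,0,-0.029,0.2],[0,0,0,-0.001,0,-0.029,1],[0,0,0,-0.001,0,-0.029,1],[0,0,0,-0.001,0,-0.029,1]],
], squeeze=55)

```text
time: 3.85
position: [0.5211, 0.0625, 0.0102]
tool_rot: [0.585, -0.403, 0.398, -0.581]
ft_force: [0.8, -0.6, 0.5]
grip_width: 0.0624
```

Emit:
jog_arm([
  [[0,0,0,0,0,0,1],[0,0,0,0,0,0,1],[0,0,0,0,0,0,1],[0,0,0,0,0,0,1]],
])

```text
time: 4.25
position: [0.521, 0.0625, 0.0103]
tool_rot: [0.585, -0.403, 0.398, -0.581]
ft_force: [0.5, 0.5, 0.6]
grip_width: 0.0328
```

Emit:
jog_arm([
  [[-2.3,-0.9,0,0,-0.001,0.01,1],[-4.7,-1.8,0,0.001,-0.002,0.02,1],[-7,-2.7,0,0.001,-0.003,0.03,1],[-9.3,-3.6,0,0.001,-0.003,0.04,1],[-11.7,-4.5,0,0.002,-0.004,0.05,1],[-14,-5.4,0,0.002,-0.005,0.06,1],[-14,-5.4,0,0.002,-0.005,0.06,1]],
])

```text
time: 4.95
position: [0.5227, 0.0585, 0.0707]
tool_rot: [0.632, -0.323, 0.471, -0.524]
ft_force: [-0.2, 0.3, -2.8]
grip_width: 0.0328
```

Run:
```python
from h import *
o=get_obs(); print(o["time"],o["position"],o["q"].round(3),Ro.from_quat(o["tool_rot"]).as_matrix().round(3).tolist(),o["ft_force"],o["moment"],o["grip_width"])
im=camera("scene"); cv2.imwrite("pics/s3.png",cv2.resize(im[60:255,200:400],None,fx=3,fy=3)[:,:,::-1])
```

```text
4.95 [0.5226659  0.05845794 0.07067336] [ 0.043  0.641  1.84  -0.43   0.627  0.021] [[0.349, 0.085, 0.933], [-0.902, -0.241, 0.359], [0.256, -0.967, -0.007]] [-0.22849378  0.30335512 -2.83723483] [ 0.11170134 -0.09654154 -0.06663414] 0.03278592718056033
```

View pics/s3.png

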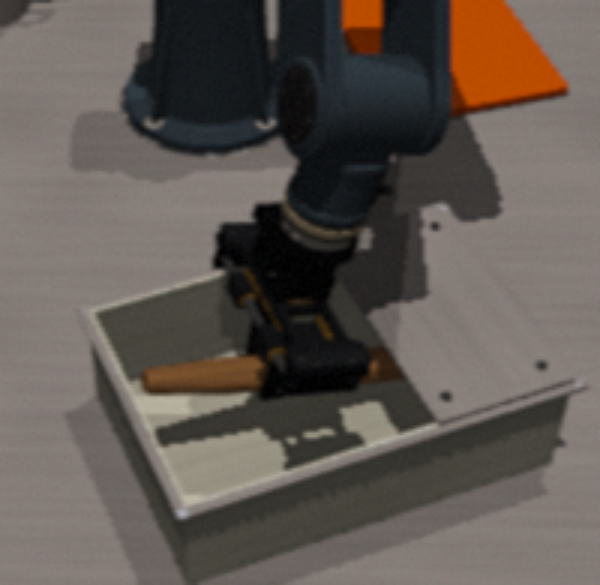

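Emit:
jog_arm([
  [[-2.3,-0.9,0,0,-0.001,0.01,1],[-4.7,-1.8,0,0.001,-0.002,0.02,1],[-7,-2.7,0,0.002,-0.004,0.03,1],[-9.3,-3.6,0,0.003,-0.006,0.039,1],[-11.7,-4.5,0,0.003,-0.009,0.049,1],[-14,-5.4,0,0.004,-0.011,0.058,1],[-14,-5.4,0,0.004,-0.011,0.058,1],[-14,-5.4,0,0.004,-0.011,0.058,1]],
])

```text
time: 5.8
position: [0.5264, 0.0472, 0.1274]
tool_rot: [0.668, -0.24, 0.535, -0.458]
ft_force: [-0.3, 0.2, -2.8]
grip_width: 0.0327
```

Run:
```python
from h import *
o=get_obs(); print(o["time"],o["position"],o["q"].round(3),Ro.from_quat(o["tool_rot"]).as_matrix().round(3).tolist(),o["ft_force"],o["moment"],o["grip_width"])
im=camera("scene"); cv2.imwrite("pics/s4.png",cv2.resize(im[60:255,200:400],None,fx=3,fy=3)[:,:,::-1])
im=camera("top"); cv2.imwrite("pics/t4.png",cv2.resize(im[90:265,145:345],None,fx=3,fy=3)[:,:,::-1])
```

```text
5.8 [0.5263536  0.04716387 0.12738749] [ 0.16   0.59   1.834 -0.77   0.773  0.374] [[0.313, 0.17, 0.934], [-0.811, -0.465, 0.356], [0.495, -0.869, -0.008]] [-0.28711614  0.20832    -2.82793565] [ 0.36495998  0.01546211 -0.04164564] 0.032742150561387934
```

View pics/s4.png

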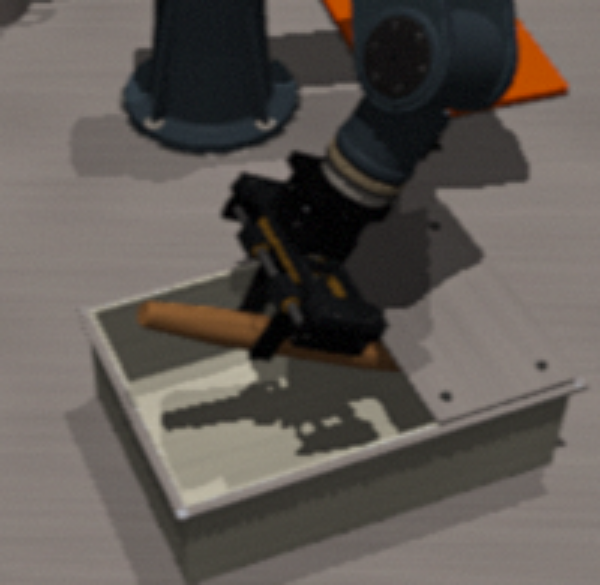

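View pics/t4.png

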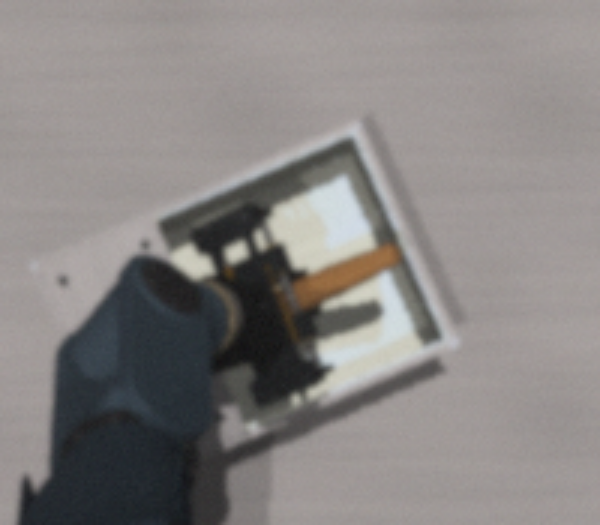

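```bash
cat >> h.py <<'E'
def tri(a,b):
    Ps=[camera_info(n)["K"]@np.c_[camera_info(n)["R"],camera_info(n)["t"]] for n in("top","scene")]
    X=cv2.triangulatePoints(Ps[0],Ps[1],np.array(a,float).reshape(2,1),np.array(b,float).reshape(2,1)).ravel(); return X[:3]/X[3]
def pred(grasp_from_a=.215):
    o=get_obs();R=Ro.from_quat(o["tool_rot"]).as_matrix(); g=o["position"]-.011*R[:,1]
    d=-R[:,0]  # towards a
    return g+grasp_from_a*d, g-(.33-grasp_from_a)*d
E
python3 - <<'E'
from h import *
X=tri((145+392/3,90+257/3),(200+145/3,60+315/3)); a,b=pred(); c,x,y,P=pan()
for n,p in(("tri b",X),("pred a",a),("pred b",b)): print(n,p.round(3),"pan",((p[:2]-c)@x).round(3),((p[:2]-c)@y).round(3))
E
```

```text
tri b [ 0.557 -0.04   0.19 ] pan -0.023 -0.159
pred a [0.457 0.226 0.031] pan -0.009 0.125
pred b [ 0.56  -0.041  0.194] pan -0.02 -0.161
```

The milestone pose is confirmed: end b is at 0.19 m and end a at about 0.03 m. Now I'll draw the pin out along its axis, then lift.

Emit:
jog_arm([
  [[0,0,0,0.006,-0.016,0.01,1],[0,0,0,0.012,-0.032,0.02,1],[0,0,0,0.019,-0.049,0.03,1],[0,0,0,0.025,-0.065,0.04,1],[0,0,0,0.031,-0.081,0.049,1],[0,0,0,0.038,-0.097,0.059,1],[0,0,0,0.044,-0.114,0.069,1],[0,0,0,0.044,-0.114,0.069,1]],
])

```text
time: 6.7
position: [0.5718, -0.0694, 0.1977]
tool_rot: [0.667, -0.24, 0.537, -0.458]
ft_force: [-0.5, 0.1, -2.2]
grip_width: 0.0325
```

Run:
```python
from h import *
o=get_obs(); print(o["time"],o["position"],o["q"].round(3),o["ft_force"],o["moment"],o["grip_width"])
a,b=pred(); c,x,y,P=pan()
for n,p in(("pred a",a),("pred b",b)): print(n,p.round(3),"pan",((p[:2]-c)@x).round(3),((p[:2]-c)@y).round(3))
im=camera("scene"); cv2.imwrite("pics/s5.png",cv2.resize(im[60:255,200:400],None,fx=3,fy=3)[:,:,::-1])
```

```text
6.7 [ 0.57178508 -0.0694467   0.19767272] [-0.074  0.486  1.749 -0.682  0.8    0.023] [-0.47198855  0.0610582  -2.24620727] [ 0.43559348 -0.06259852  0.01596599] 0.03252859523948509
pred a [0.504 0.11  0.1  ] pan -0.012 0.0
pred b [ 0.605 -0.158  0.264] pan -0.025 -0.286
```

View pics/s5.png

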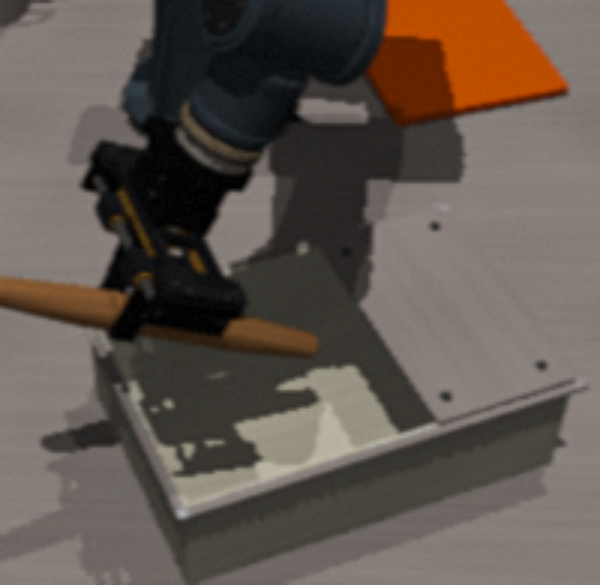

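End a is past the cover edge (pan y≈0) and the pin hangs free. I'll lift and level it.

Emit:
jog_arm([
  [[0,0,0,0,0,0.02,1],[0,0,0,0,0,0.04,1],[4.6,1.8,0,0,0,0.04,1],[9.2,3.5,0,0,0,0.04,1],[13.8,5.3,0,0,0,0.035,1],[18.4,7.1,0,0,0,0.03,1],[23,8.8,0,0,0,0.025,1],[27.6,10.6,0,0,0,0.02,1]],
])

```text
time: 7.55
position: [0.5697, -0.0673, 0.2157]
tool_rot: [0.585, -0.404, 0.398, -0.58]
ft_force: [-0.5, -0.5, -3.5]
grip_width: 0.0329
```

Emit:
jog_arm([
  [[0,0,0,0,0,0,1],[0,0,0,0,0,0,1],[0,0,0,0,0,0,1],[0,0,0,0,0,0,1]],
])

```text
time: 7.95
position: [0.5692, -0.0661, 0.2157]
tool_rot: [0.585, -0.403, 0.397, -0.58]
ft_force: [-0.1, -0.2, -2.8]
grip_width: 0.0326
```

Run:
```python
from h import *
o=get_obs(); print(o["time"],o["position"],o["joint_velocities"].round(4),o["ft_force"],o["moment"],o["grip_width"],Ro.from_quat(o["tool_rot"]).as_matrix().round(3).tolist())
a,b=pred(); print(a,b,[proj(n,p) for n in("scene","top") for p in(a,b)])
im=camera("scene"); cv2.imwrite("pics/s6.png",cv2.resize(im[40:260,100:460],None,fx=2.2,fy=2.2)[:,:,::-1])
im=camera("top"); cv2.imwrite("pics/t6.png",im[:,:,::-1])
```

```text
7.95 [ 0.56917099 -0.06611272  0.21570253] [-0.0017 -0.0026 -0.0061  0.004   0.     -0.0036] [-0.14299363 -0.1573231  -2.77311198] [-0.0808027  -0.18129715 -0.03150952] 0.03258104415025467 [[0.359, -0.011, 0.933], [-0.933, -0.001, 0.359], [-0.003, -1.0, -0.011]]
[0.49209669 0.13456597 0.22726176] [ 0.61057848 -0.17342969  0.22640242] [array([317.10732148, 137.56447804]), array([192.20082362, 169.52194358]), array([217.01598871, 196.94950358]), array([321.71513733, 155.71937086])]
```

View pics/s6.png

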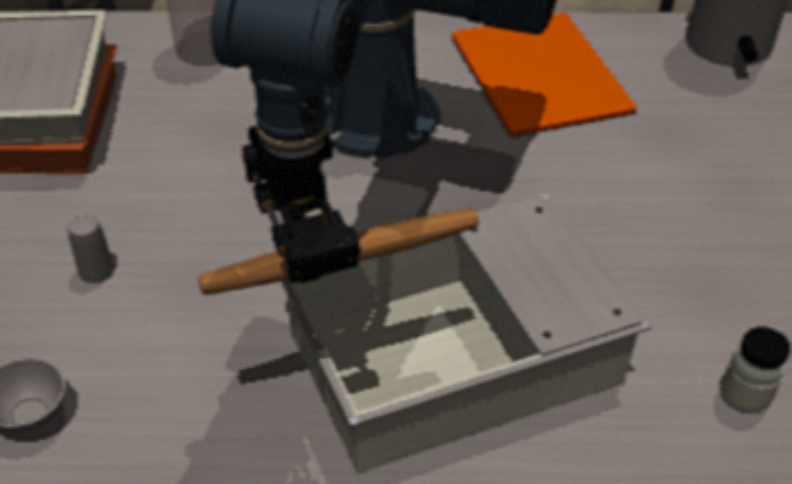

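View pics/t6.png

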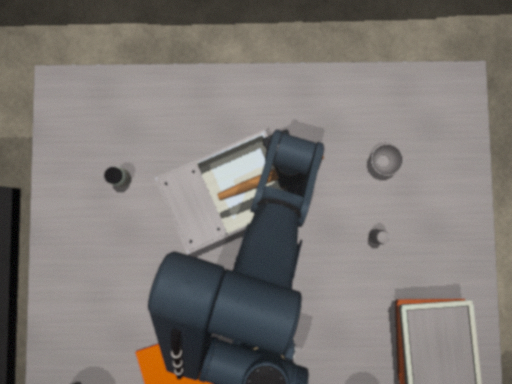

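The scene view has end a at about (317,140) and end b at about (193,169). The level-pin prediction is (317,138) and (192,170), so the pin is level at about 0.226 m. The jar (114,176), bowl (386,160) and shaker (376,238) are where they started in the top view. Handing in.

```bash
python3 -c "
from rig import *
o=get_obs();print(o['time'],o['grip_width'],abs(o['joint_velocities']).max());print(hand_in())"
```

```text
8.05 0.03239024049198831 0.00445957533073322
the job is handed in; nothing more can be done
None
```

The rolling pin is out of the pan and was still held in the gripper when I handed in at 8.05 s; `hand_in()` gave no verdict. I gripped it 50 mm from its middle towards the open end and tilted it about 30° with the open end up. I then drew it about 140 mm along its axis, clear of the cover, and lifted and levelled it.

- **Tilt on the way:** triangulation put the open end at 0.190 m. The arm pose put it at 0.194 m, with the covered end at about 0.03 m.
- **Final pose:** from the arm pose, both ends are at about 0.226 m, so the pin's underside is roughly 95 mm above the rim. In the scene view the ends are within about 3 px of that; the covered end may sit a few mm low.
- **Grip and stillness:** the fingers were closed on the pin at 32.4 mm with a 55 N grip set, and joint speeds were under 0.005 rad/s. The wrist force was about 2.8 N, slightly above the pin's 2 N weight but with no sign of contact with the pan.
- **Other objects:** the jar, bowl and shaker appear in the same places in the top view as at the start.

No check failed.

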